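# Lock the load plug's bayonet collar, then switch the test box on with the screwdriver

### The arm

A 6-joint arm with a two-finger parallel gripper is mounted at the origin on the work surface; the furniture and walls round the work are solid. World frame = base frame: x ahead of the robot, y to its left, z up, the work surface at z = 0. Lengths are in m, angles in rad, forces in N, time in s.
With the tool pointing down it reaches from about 0.275 to 0.85 m from the base axis. Payload 5.2 kg.
Tool frame: the origin (TCP) lies midway between the tips of the shut fingers; the grasp point (between the pads) lies 19 mm behind it; z points along the fingers, y is the line along which they close (so a half turn about z gives the same grasp; the last joint's range is limited). The gripper opens to 85 mm and grips with 20 to 120 N. Pads are 22 mm wide; open, the fingers measure 114 mm over their backs; the gripper's body (76 mm by 85 mm) begins 54 mm behind the grasp point. The pads swing forward as they close: fully open they stand 13 mm farther back than shut.
Start: joints at [-1.517, 0.259, 1.535, -0, 1.348, -0.203], TCP at [0.14, -0.532, 0.231] pointing down, gripper open.
Joint ranges: [-3.14, 3.14], [-0.91, 2.08], [0.19, 2.58], [-1.22, 4.36], [0.22, 2.71], [-3.12, 3.12]. Speed limits (rad/s): [2.57, 2.57, 3.14, 3.14, 3.14, 3.14].

### API

Orientations are given as a rotation vector (axis times angle).
In Python, from cell import bot, kin, grab_frame, workorder gives the robot as it stands. Calls block until the motion is done:
- bot.movep(position, orientation): joint-space move of the TCP to a pose.
- bot.move_linear(position, max_speed=0.15, attitude=None): straight line of the TCP; attitude=None keeps the orientation; max_speed is the mean speed in m/s.
- bot.move_joints(angles): joint-space move.
- bot.gripper_to(opening): opening from 0.0 (shut) to 1.0 (fully open); the grip force is fixed at half the most; returns when the fingers have stopped.
- bot.hold(seconds).
- kin.inverse_kinematics(position, orientation): joint angles nearest the present ones, or None.
- bot.get_state(): the state.
- grab_frame(name): name is "scene" or "top" or "wrist"; returns a dict with "pixels" (480x640x3 uint8, blue, green, red), "range_z" (480x640 float32, m along the optical axis (not along the pixel's ray), 0 where there is no reading), "fx", "fy", "cx", "cy" (pixels), "k1" (the pictures are not rectified: a ray, as slopes to the right and down, at radius r is drawn at 1 + k1 r^2 times it, then the intrinsics apply), "pose" (4x4, takes a point from camera to world coordinates). Camera axes: x right, y down, z forward; pixel columns grow to the right and rows downward; lengths in m; the calibration is good to about 2 mm. A picture is of the moment at which its call begins.
A pose or a line that the arm cannot do raises bot.MotionError and nothing moves.
- workorder.hand_in(): hands the job in; it is judged then, once.
The state is a dict: "time": time; "joint_pos": joint angles; "joint_velocities": joint speeds; "joint_efforts": joint torques, N m; "position": TCP position; "tcp_rot": TCP orientation; "force": force on the tool from outside, world axes, zero at the start; "torque": the same for the moment, N m; "width": opening from 0.0 (shut) to 1.0 (fully open); "gripper_force": force on a finger pad.
Only numpy, scipy, OpenCV 4.12 (cv2) and the standard library are available. Lean on these libraries where they do the work, as an engineer would, in place of code of your own. Each camera call takes 0.05 s, during which the arm holds its last target. There are 200 camera calls.

### The job

The finned load plug stands in the grey test box but is not locked yet. Lock it with its knurled collar: press the collar down lightly and feel for the place, further round clockwise, where it drops in, then turn it on clockwise until its pointer meets the lock mark and let it spring up into its catch; do not force it. Only after that take the flat screwdriver from its wooden block, turn the slotted selector a quarter turn clockwise with it, all the way to the bar mark, and put the screwdriver back upright in the middle hole of its block; leave the things lying round about where they are.

Things in the scene. Friction and masses are not known exactly. Their poses are not given: they have to be found in the camera images.
- test_box: grey steel test box 120 x 210 x 60 mm, fixed; origin at the centre of its underside, x to its far side, y to its left. Top panel at z = 60: collar axis at x 5, y 50; slotted selector at x -4, y -58; a flat display; two binding posts, 18 tall, at x 34, y -70 and -89. The aluminium fins of the load plug, 38 wide, stand in the collar up to z = 120
- collar_grip (a point): point on the axis of the lock collar, half-way up it: a black knurled ring, 56 mm outside diameter, 30 mm tall, to be gripped across its diameter in any direction. Up and free, its underside is 21 mm and its top 51 mm above the panel. Force: pressing or twisting the lug inside it against the rim (see collar_lift) with more than 60 N is forcing it
- lock_collar (a joint): collar angle (rad), grows clockwise seen from above; starts at 0 to 0.35, stops at 2.42. At 2.40 its aluminium pointer rib meets the lock mark on the box's near side. The gap in the hidden rim (see collar_lift) is centred somewhere between 0.75 and 1.25, and the lug passes within 0.13 of its centre. Past 2.37 the collar springs up into its catch and stays. Friction 0.06 N m
- collar_lift (a joint): how far the collar is pressed down (m); its spring pushes up with 5 N at 0, 9 N at the floor, 0.0135. Bayonet: a lug in it meets a rim at about 0.002 and goes no deeper except through the one gap, hidden and elsewhere in every box. Through it and pressed to the floor, the collar turns on clockwise under the rim (0.0105 when let go there); in its catch at the lock mark it stands at 0.008
- lock_mark (a point): small raised dark wedge on the panel, 38 mm to the near side (-x of the box) of the collar's axis: the lock mark for the pointer
- selector (a joint): angle of the slotted selector (rad), grows as it turns clockwise seen from above; starts between 0 and 0.15, stop at 1.571, where its slot points along the box's x to the small raised bar mark. 0.08 N m of friction holds it where it is left. It is to be turned with the screwdriver alone, after the collar is locked
- slot (a point): middle of the selector's slot at its mouth, 8 mm above the panel; steel disc of 27 mm in a fixed black bezel ring whose rim (28 mm inside, 38 mm outside) stands 1 mm higher. The slot runs along this point's y right across the disc, 5 mm wide, 6 mm deep; z up
- driver_grip (a point): centre of the handle of the flat screwdriver, which stands blade down in its block. Handle 28 x 28 mm, rounded, 70 mm long, sides square to x and y; 0.12 kg; z from blade to handle. The blade's end lies 97 mm below this point; the blade is 16 mm wide along x, 2.4 mm thick along y; shaft 8 mm
- driver_tip (a point): middle of the blade's end edge, same axes as driver_grip
- driver: the screwdriver, 137 mm long; origin at the blade's end
- hole (a point): mouth of the middle hole of the wooden driver block (100 x 60 x 64 mm, fixed, its top 64 mm above the bench; a 12 mm hole on each side of it stays empty). The hole is 22 x 22 mm, 61 mm deep; the driver hangs in it by its handle, with the blade's end 60 mm below this point; z up, x along the block
- tool_pot: paint tin with pens, 78 mm wide, 174 mm tall, loose; origin under its centre. It and the driver block stand left and right of the box, either way round
- reel: reel of solder, 60 mm wide, 40 mm tall, loose, behind the box; origin under its centre
- tape: roll of black tape, 55 mm wide, 19 mm tall, loose, behind the box; origin under its centre
- pliers: green needle-nosed pliers, 145 mm long, lying loose at the right; origin under the centre
- cutters: red flush cutters, 116 mm long, lying loose at the right; origin under the centre
Things that resemble listed ones, but are neither listed nor needed, are in the scene too. Of the things that look like the driver, the smaller one is meant.

How it is judged:
On the way, in this order (a step that is already met when the one before it is completed fails the run):
1. the collar is turned to its lock mark and has sprung up into its catch, let go (value of joint lock_collar above 2.3 rad and value of joint collar_lift between 0.005 and 0.0095 m and contact force between the fingers and anything else below 0.5 N), for 0.2 s.
2. the selector is turned to its bar mark with the blade of the screwdriver in its slot (value of joint selector above 1.42 rad and distance between driver_tip and slot below 0.012 m), for 0.1 s.
At the end, for the whole second after the job is handed in: Collar turned past 2.30 rad and sprung up into its catch (pressed 5 to 9.5 mm). Selector within 0.15 rad of the bar mark. Screwdriver upright (within 0.12 rad), released, at rest in the middle hole, tip within 8 mm of its axis and at least 54 mm deep (all of step 1 and value of joint selector above 1.42 rad and horizontal distance between driver_tip and hole below 0.008 m and z of driver_tip in the frame of hole below -0.054 m and angle between driver_grip's own z axis and vertical below 0.12 rad and linear speed of driver below 0.02 m/s); the robot touches nothing.
It fails at once if the lug is forced against the rim with more than 60 N (contact force between collar_lug and anything else above 60 N).
It fails at once if the selector is turned on (past 0.4 rad) while the collar is not locked (value of joint selector above 0.4 rad and (value of joint lock_collar below 2.25 rad or value of joint collar_lift below 0.005 m)).
It fails at once if the selector is handled with the fingers (contact force between the fingers and selector above 2 N).
It fails at once if something lying round about is pushed more than 40 mm (distance of any of reel, tape, pliers, cutters, tool_pot from where it was at the start of the episode above 0.04 m).
It also fails if it takes over 64 s, if anything falls off the work surface, if the arm or the gripper's body presses on something with over 40 N, if the wrist force passes 120 N, or if a joint passes its speed limit or range.

## Working session

There is one attempt and no reset: what is moved stays moved. The work goes in short steps, each a Python script; the robot and the scene stay as the last script left them, time stands still between calls to the robot, and variables do not carry over. Pictures are saved under pics/ and viewed, at most 10 in all, crops included, and the job is handed in when it is done.

```bash
ls; mkdir -p pics
cat > h.py <<'E'
import numpy as np, cv2
from cell import bot, kin, grab_frame, workorder
from scipy.spatial.transform import Rotation as R
def cloud(f):
    v,u=np.mgrid[0:480,0:640]
    K=np.array([[f['fx'],0,f['cx']],[0,f['fy'],f['cy']],[0,0,1.]])
    n=cv2.undistortPoints(np.stack([u,v],-1).reshape(-1,1,2).astype(float),K,np.array([f['k1'],0,0,0.])).reshape(480,640,2)
    z=f['range_z'][...,None]
    P=np.concatenate([n*z,z],-1)
    T=np.array(f['pose'])
    return P@T[:3,:3].T+T[:3,3]
def down(a):  # tool pointing down, tool y (closing line) at world angle a from +y ccw
    return (R.from_euler('z',a)*R.from_rotvec([np.pi,0,0])).as_rotvec()
E
python3 - <<'E'
from h import *
for n in('scene','top'):
    f=grab_frame(n); cv2.imwrite(f'pics/{n}1.png',f['pixels']); np.savez(f'{n}1.npz',P=cloud(f),px=f['pixels'])
    print(n,np.array(f['pose']).round(3).tolist(),f['fx'],f['k1'])
s=bot.get_state();print(s)
E
```

```text
pics
scene [[0.877, -0.212, 0.431, -0.002], [-0.48, -0.4, 0.781, -0.954], [0.007, -0.891, -0.453, 0.563], [0.0, 0.0, 0.0, 1.0]] 523.1453052669457 0.027808814498630804
top [[-0.009, -0.993, 0.119, 0.284], [-1.0, 0.008, -0.003, -0.104], [0.002, -0.119, -0.993, 1.509], [0.0, 0.0, 0.0, 1.0]] 585.6806763671133 -0.15770312637325373
{'time': 0.1, 'joint_pos': array([-1.51683972e+00,  2.59261479e-01,  1.53596766e+00,  3.10994490e-05,
        1.34799127e+00, -2.02768215e-01]), 'joint_velocities': array([-3.83799476e-05, -2.10032645e-03, -2.28319097e-03, -6.74091747e-04,
       -7.76791362e-04, -7.35691110e-04]), 'joint_efforts': array([ 2.48452401e-03, -4.46970069e+01, -2.91248649e+01, -2.57585871e-04,
        6.27627523e-03,  8.94970924e-07]), 'position': array([ 0.13967736, -0.5314874 ,  0.23056487]), 'tcp_rot': array([-3.11414002e+00, -4.01937662e-01, -2.37450905e-04]), 'force': array([-0.54921121, -0.86487913, -0.56085653]), 'torque': array([0.04412236, 0.01220309, 0.04869091]), 'gripper_force': 0.0, 'width': 1.0007722051957342}
```

View pics/scene1.png

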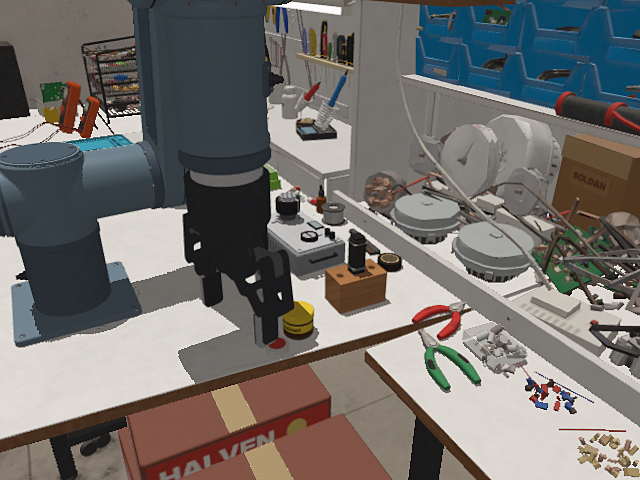

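View pics/top1.png

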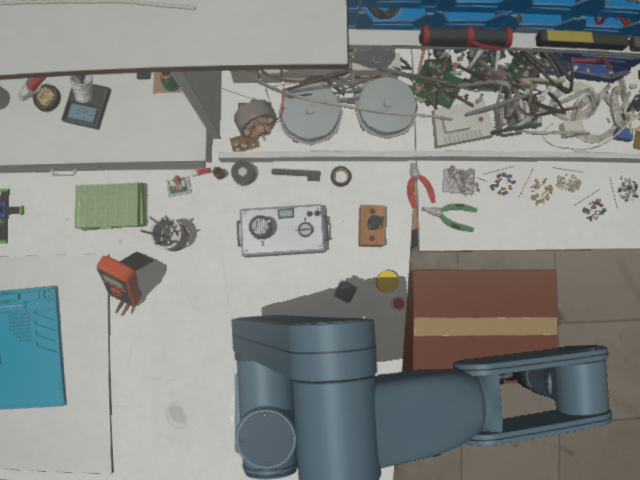

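The top picture shows the box at about (283,231), the driver block at (373,226), the tin at (170,233), the reel at (245,173) and the tape at (341,176). Next I enlarge the work area.

Run:
```python
from h import *
a=np.load('top1.npz')['px'][190:270,225:405]; b=np.load('scene1.npz')['px'][170:320,240:410]
cv2.imwrite('pics/c1.png',np.vstack([cv2.resize(a,(720,320),interpolation=2)]))
P=np.load('top1.npz')['P']
for n,(u,v) in dict(box=(290,240),fins=(263,226),sel=(306,229),block=(365,215),handle=(376,224),block2=(365,238),pot=(170,232)).items(): print(n,P[v,u].round(4))
m=(abs(P[...,2]-.06)<.004); m[:,:236]=0;m[:,340:]=0;m[:200]=0;m[260:]=0
print(cv2.minAreaRect(P[m][:,:2].astype(np.float32)*1000),m.sum())
m=(abs(P[...,2]-.064)<.005); m[:,:352]=0;m[:,395:]=0;m[:200]=0;m[250:]=0
print(cv2.minAreaRect(P[m][:,:2].astype(np.float32)*1000),m.sum())
m=(P[...,2]>.09)&(P[...,2]<.18); m[:,:352]=0;m[:,395:]=0;m[:200]=0;m[250:]=0
print(cv2.minAreaRect(P[m][:,:2].astype(np.float32)*1000),m.sum(),P[m].mean(0),P[m][:,2].max())
```

```text
box [ 0.4353 -0.0416  0.0565]
fins [0.4625 0.02   0.1227]
sel [ 0.4616 -0.0818  0.0642]
block [ 0.496  -0.2295  0.0613]
handle [ 0.4626 -0.2481  0.1415]
block2 [ 0.4378 -0.2281  0.0646]
pot [0.4618 0.2699 0.0235]
((461.9610290527344, -20.047988891601562), (119.34176635742188, 208.4282684326172), 2.9204161167144775) 2348
((472.99786376953125, -246.29148864746094), (60.57105255126953, 101.49827575683594), 88.70915985107422) 645
((472.2351379394531, -245.4237518310547), (27.883031845092773, 28.09016227722168), 0.2864547371864319) 171 [ 0.47037728 -0.24453699  0.1315514 ] 0.1480299795445128
```

View pics/c1.png

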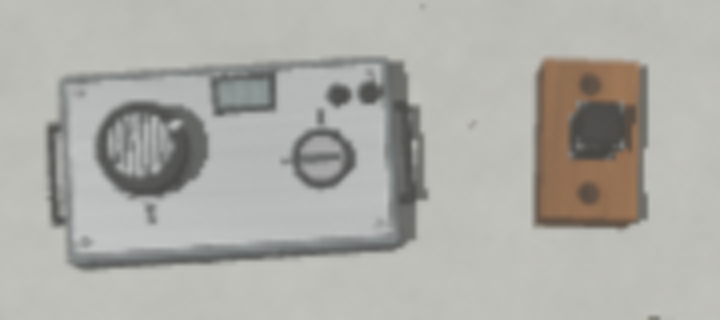

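The driver-like object is the black square handle at (376,224) in the wooden block's middle hole, 28 mm square with its top at about 0.141. The larger look-alikes are outside the block. The box centre comes out at (0.462, -0.020) with yaw 2.9°, and its sizes check. The collar pointer is at upper right in the crop (178,124), so the collar angle is about 0.2.

```bash
cat >> h.py <<'E'
YAW=np.radians(2.92); C=np.array([.462,-.020])
def box(x,y): c,s=np.cos(YAW),np.sin(YAW); return C+[c*x-s*y,s*x+c*y]
E
python3 - <<'E'
from h import *
print(box(5,50), box(.005,.05),box(-.004,-.058))
p=np.r_[box(.005,.05),.2]
for d in range(-180,181,30):
    q=kin.inverse_kinematics(p,down(np.radians(d)));print(d,None if q is None else np.round(q,2))
p=np.r_[.473,-.2455,.2]
for d in range(-180,181,90):
    q=kin.inverse_kinematics(p,down(np.radians(d)));print(d,None if q is None else np.round(q,2))
P=np.load('top1.npz')['P'];print(P[291,345],P[280,388])
t=bot.get_state()['time']
q=kin.inverse_kinematics(np.r_[box(.005,.05)-[.0,.0],.24],down(np.radians(126))) 
bot.movep(np.r_[.45,-.04,.30],down(np.radians(90)))
s=bot.get_state();print(s['time']-t,s['position'],s['joint_pos'].round(2))
f=grab_frame('wrist'); cv2.imwrite('pics/w1.png',f['pixels']); np.savez('w1.npz',P=cloud(f),px=f['pixels']);print(np.array(f['pose']).round(3))
E
```

```text
[ 2.90843039 50.16978958] [0.46444643 0.03018979] [ 0.4609598  -0.07812846]
-180 [-0.18  0.13  1.78  0.    1.23 -1.75]
-150 [-0.18  0.13  1.78  0.    1.23 -2.27]
-120 [-0.18  0.13  1.78 -0.    1.23 -2.79]
-90 [-0.18  0.13  1.78 -0.    1.23  2.97]
-60 [-0.18  0.13  1.78 -0.    1.23  2.44]
-30 [-0.18  0.13  1.78 -0.    1.23  1.92]
0 [-0.18  0.13  1.78 -0.    1.23  1.4 ]
30 [-0.18  0.13  1.78 -0.    1.23  0.87]
60 [-0.18  0.13  1.78 -0.    1.23  0.35]
90 [-0.18  0.13  1.78 -0.    1.23 -0.18]
120 [-0.18  0.13  1.78  0.    1.23 -0.7 ]
150 [-0.18  0.13  1.78  0.    1.23 -1.22]
180 [-0.18  0.13  1.78  0.    1.23 -1.75]
-180 [-0.69  0.25  1.62  0.    1.27 -2.26]
-90 [-0.69  0.25  1.62 -0.    1.27  2.45]
0 [-0.69  0.25  1.62 -0.    1.27  0.88]
90 [-0.69  0.25  1.62  0.    1.27 -0.69]
180 [-0.69  0.25  1.62  0.    1.27 -2.26]
[ 0.30506885 -0.16990289  0.19782038] [ 0.33355736 -0.28512461  0.04937251]
2.1 [ 0.45005022 -0.04072648  0.29983431] [-0.34  0.04  1.63 -0.    1.47 -0.34]
[[ 1.    -0.002 -0.001  0.45 ]
 [-0.002 -0.959 -0.283  0.031]
 [-0.001  0.283 -0.959  0.443]
 [ 0.     0.     0.     1.   ]]
```

View pics/w1.png

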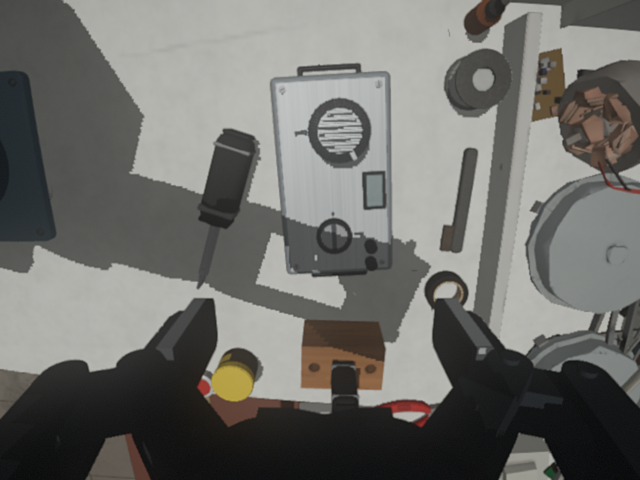

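The wrist view shows the larger look-alike lying at (228,180); the smaller one stands in the block at (345,385), which fits the description. The collar is at (340,132) and the selector at (334,236). I measure both again with this camera.

Run:
```python
from h import *
d=np.load('w1.npz');P=d['P'];px=d['px']
def rect(lo,hi,u0,u1,v0,v1,n):
    m=(P[...,2]>lo)&(P[...,2]<hi); k=np.zeros_like(m);k[v0:v1,u0:u1]=1;m&=k
    print(n,cv2.minAreaRect(P[m][:,:2].astype(np.float32)*1000),m.sum(),P[m].mean(0).round(4)); return m
rect(.055,.064,268,398,70,280,'panel')
rect(.105,.116,300,380,90,170,'collar')
m=rect(.114,.126,300,380,90,170,'fins')
m=rect(.1,.126,300,380,90,170,'c+f'); print(cv2.minEnclosingCircle(P[m][:,:2].astype(np.float32)*1000))
m=rect(.064,.074,310,360,210,262,'sel'); print(cv2.minEnclosingCircle(P[m][:,:2].astype(np.float32)*1000))
rect(.058,.07,290,400,310,395,'block')
rect(.1,.18,320,370,340,420,'handle')
a=cv2.resize(px[205:270,295:375],(640,520),interpolation=2);b=cv2.resize(px[90:180,290:390],(640,576),interpolation=2)
cv2.imwrite('pics/c2.png',np.hstack([cv2.resize(a,(400,325)),cv2.resize(b,(400,360))[:325]]))
```

```text
panel ((460.0994567871094, -22.057891845703125), (118.32261657714844, 207.20819091796875), 3.445847988128662) 16772 [ 0.4569 -0.0175  0.0602]
collar ((462.478271484375, 27.589162826538086), (55.606327056884766, 55.14947509765625), 8.014212608337402) 2561 [0.4622 0.0282 0.1118]
fins ((461.9700012207031, 25.9869441986084), (42.009525299072266, 38.06716537475586), 89.25475311279297) 755 [0.4625 0.0276 0.1205]
c+f ((462.478271484375, 27.589162826538086), (55.606327056884766, 55.14947509765625), 8.014212608337402) 3284 [0.4622 0.0282 0.1137]
((462.2992248535156, 27.89040756225586), 28.476655960083008)
sel ((459.21734619140625, -79.80865478515625), (35.97731399536133, 37.596702575683594), 1.0832617282867432) 871 [ 0.4591 -0.0794  0.0687]
((459.1081237792969, -79.92610931396484), 19.099884033203125)
block ((470.1224670410156, -247.14144897460938), (61.64238357543945, 99.61701965332031), 88.42768096923828) 2896 [ 0.4696 -0.2417  0.0641]
handle ((470.362060546875, -243.6757354736328), (24.124435424804688, 28.26905632019043), 87.4459457397461) 803 [ 0.4694 -0.236   0.1233]
```

View pics/c2.png

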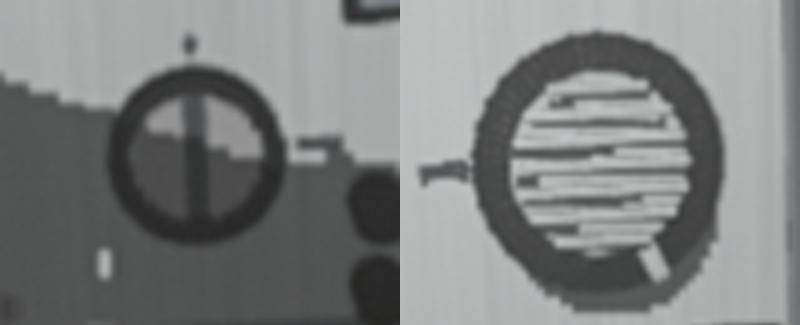

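```bash
cat >> h.py <<'E'
YAW=np.radians(3.2); C=np.array([.4611,-.021])
def st(t=''):
    s=bot.get_state(); a=R.from_rotvec(s['tcp_rot'])*R.from_rotvec([np.pi,0,0]).inv()
    print(t,'t%.2f'%s['time'],'p',(s['position']*1e3).round(2),'yaw %.3f'%a.as_euler('xyz')[2],'F',s['force'].round(1),'T',s['torque'].round(2),'w%.3f g%.0f'%(s['width'],s['gripper_force'])); return s
E
python3 - <<'E'
from h import *
p=np.r_[.4634,.0290,.15]; o=down(np.radians(120))
bot.movep(p,o); st('above'); p[2]=.080; bot.move_linear(p,.12); st('down')
bot.gripper_to(.5); st('grip'); bot.hold(.2); st('hold')
E
```

```text
above t2.95 p [464.33  28.3  150.79] yaw 2.092 F [0.5 0.1 0.8] T [ 0.   -0.    0.01] w1.002 g0
down t3.68 p [464.36  28.56  80.97] yaw 2.094 F [-0.6  0.1  0.3] T [ 0.01  0.01 -0.02] w1.001 g0
grip t4.07 p [463.04  28.37  80.66] yaw 2.095 F [-3.3 -3.2  4.6] T [-0.52  0.53  0.02] w0.634 g63
hold t4.27 p [463.04  28.37  80.68] yaw 2.095 F [-4.  -3.7  4.5] T [-0.48  0.45  0.04] w0.642 g63
```

Run:
```python
from h import *
x=np.array([.4623,.0286])
for z in (.0795,.0785,.0775,.0765,.0755):
    bot.move_linear(np.r_[x,z],.05); s=st(z)
    if s['force'][2]>16: break
bot.hold(.2); st()
```

```text
0.0795 t4.52 p [463.01  28.32  80.55] yaw 2.095 F [-0.8 -0.5  5.5] T [-0.13  0.12  0.01] w0.638 g63
0.0785 t4.77 p [462.99  28.33  79.93] yaw 2.095 F [-3.5 -0.6 10.2] T [-0.1   0.38  0.05] w0.640 g63
0.0775 t5.02 p [463.02  28.33  79.5 ] yaw 2.095 F [-5.  -0.3 15.5] T [-0.11  0.7  -0.02] w0.637 g64
0.0765 t5.27 p [463.03  28.37  79.13] yaw 2.095 F [-7.5 -0.2 21.6] T [-0.08  1.05  0.01] w0.637 g65
 t5.47 p [463.03  28.37  79.14] yaw 2.095 F [-7.5 -0.3 22.4] T [-0.1   1.08  0.02] w0.640 g65
```

Run:
```python
from h import *
x=np.array([.4625,.0285]); a0=np.radians(120)
bot.move_linear(np.r_[x,.077],.05)
for i in range(1,18):
    a=a0-.07*i; bot.movep(np.r_[x,.077],down(a)); s=st(round(.07*i,2))
    if s['position'][2]<.0786 or abs(s['torque'][2])>1.2 or s['force'][2]>35: break
```

```text
0.07 t5.97 p [463.    28.38  79.23] yaw 2.024 F [-6.8 -0.1 19.2] T [-0.16  0.93 -0.15] w0.637 g64
0.14 t6.22 p [462.98  28.38  79.22] yaw 1.954 F [-6.  -0.1 18.9] T [-0.13  0.91 -0.19] w0.634 g64
0.21 t6.47 p [463.03  28.35  79.22] yaw 1.884 F [-7.2  0.5 19.1] T [-0.1   0.9  -0.11] w0.635 g64
0.28 t6.72 p [463.06  28.37  79.24] yaw 1.814 F [-6.5  1.2 19.5] T [-0.04  0.93 -0.12] w0.638 g64
0.35 t6.97 p [463.05  28.37  79.2 ] yaw 1.744 F [-6.   1.3 19.4] T [-0.12  0.95 -0.1 ] w0.639 g64
0.42 t7.22 p [463.05  28.39  79.2 ] yaw 1.674 F [-6.5 -0.3 18.4] T [-0.15  0.91 -0.14] w0.640 g64
0.49 t7.47 p [463.07  28.4   79.22] yaw 1.604 F [-5.2 -0.2 19. ] T [-0.12  0.92 -0.17] w0.637 g64
0.56 t7.72 p [463.06  28.34  79.04] yaw 1.534 F [-5.8 -0.5 16.6] T [-0.2   0.73 -0.24] w0.638 g64
0.63 t7.97 p [462.97  28.25  78.16] yaw 1.464 F [-2.7 -1.6  6.4] T [-0.26  0.15 -0.24] w0.636 g63
```

Run:
```python
from h import *
x=np.array([.4627,.0285]); a=np.radians(120)-.70
bot.movep(np.r_[x,.077],down(a)); st()
for z in (.075,.073,.071,.069,.068,.067,.066,.065):
    bot.move_linear(np.r_[x,z],.05); s=st(z)
    if s['force'][2]>17: break
```

```text
t8.22 p [463.07  28.24  78.01] yaw 1.394 F [-1.6 -1.5  6.5] T [-0.19  0.26 -0.08] w0.641 g63
0.075 t8.47 p [463.07  28.24  75.98] yaw 1.395 F [-1.9 -1.8  7.1] T [-0.24  0.31 -0.02] w0.637 g63
0.073 t8.72 p [463.09  28.24  74.03] yaw 1.395 F [-3.3 -1.6  7.7] T [-0.24  0.34 -0.01] w0.637 g63
0.071 t8.97 p [463.08  28.24  72.06] yaw 1.395 F [-2.4 -2.3  6.8] T [-0.2   0.38 -0.09] w0.639 g63
0.069 t9.22 p [463.09  28.23  70.13] yaw 1.395 F [-3.  -2.3  7.6] T [-0.21  0.4  -0.02] w0.637 g63
0.068 t9.47 p [463.09  28.23  69.18] yaw 1.395 F [-4.1 -1.4  9.2] T [-0.19  0.41 -0.1 ] w0.640 g63
0.067 t9.72 p [463.1   28.23  68.53] yaw 1.395 F [-5.  -0.6 12.9] T [-0.21  0.65 -0.01] w0.638 g64
0.066 t9.97 p [463.17  28.24  68.42] yaw 1.395 F [-7.2 -1.1 21.5] T [-0.18  1.18 -0.  ] w0.636 g65
```

Run:
```python
from h import *
x=np.array([.4628,.0284]); a0=np.radians(120)
bot.move_linear(np.r_[x,.067],.05)
d=.70
while d<2.45:
    d+=.15 if d<1.85 else .04
    bot.movep(np.r_[x,.067],down(a0-d)); s=st(round(d,2))
    if abs(s['torque'][2])>.7 or s['force'][2]>30: break
```

```text
0.85 t10.48 p [463.12  28.19  68.53] yaw 1.244 F [-4.4 -0.4 13.2] T [-0.19  0.62 -0.07] w0.638 g64
1.0 t10.75 p [463.1   28.18  68.51] yaw 1.094 F [-4.9 -0.7 12.6] T [-0.18  0.65 -0.06] w0.637 g64
1.15 t11.02 p [463.12  28.17  68.53] yaw 0.944 F [-4.4 -0.3 11.7] T [-0.23  0.68 -0.06] w0.638 g64
1.3 t11.28 p [463.11  28.14  68.52] yaw 0.794 F [-4.1 -0.3 12.6] T [-0.26  0.64 -0.05] w0.638 g64
1.45 t11.55 p [463.11  28.1   68.53] yaw 0.644 F [-4.2 -1.5 12.6] T [-0.3   0.67 -0.08] w0.639 g64
1.6 t11.82 p [463.11  28.09  68.52] yaw 0.494 F [-5.1 -0.7 11.5] T [-0.35  0.7  -0.09] w0.637 g64
1.75 t12.08 p [463.12  28.08  68.54] yaw 0.344 F [-4.3 -1.  12. ] T [-0.33  0.68 -0.05] w0.640 g64
1.9 t12.35 p [463.06  28.08  68.53] yaw 0.194 F [-4.8 -0.7 12.7] T [-0.36  0.73 -0.02] w0.638 g64
1.94 t12.60 p [463.06  28.07  68.53] yaw 0.155 F [-4.8 -1.3 12.2] T [-0.35  0.73 -0.05] w0.636 g64
1.98 t12.85 p [463.04  28.07  68.52] yaw 0.115 F [-5.4 -1.9 11.9] T [-0.36  0.72 -0.05] w0.638 g64
2.02 t13.10 p [463.04  28.06  68.53] yaw 0.075 F [-4.7 -1.3 12. ] T [-0.36  0.75 -0.04] w0.641 g64
2.06 t13.35 p [463.03  28.05  68.52] yaw 0.035 F [-4.5 -1.5 11.3] T [-0.36  0.77 -0.05] w0.638 g64
2.1 t13.60 p [463.04  28.04  68.53] yaw -0.004 F [-4.5 -1.9 11.8] T [-0.26  0.75  0.6 ] w0.636 g64
2.14 t13.85 p [463.    28.02  68.53] yaw -0.041 F [-4.9  0.3 12. ] T [-0.2   0.68  1.47] w0.639 g64
```

Run:
```python
from h import *
x=np.array([.463,.0282]); a=np.radians(120)-2.09
bot.movep(np.r_[x,.068],down(a)); st()
bot.move_linear(np.r_[x,.0725],.05); st()
bot.gripper_to(1.0); bot.hold(.25); st()
bot.move_linear(np.r_[x,.15],.2); bot.move_linear(np.r_[.44,-.10,.28],.3,down(np.pi/2)); st()
f=grab_frame('wrist'); P=cloud(f); np.savez('w2.npz',P=P,px=f['pixels'])
T=np.linalg.inv(np.array(f['pose'])); c=T[:3,:3]@[.463,.028,.11]+T[:3,3]
u,v=f['fx']*c[0]/c[2]+f['cx'],f['fy']*c[1]/c[2]+f['cy']; print(u,v)
u,v=int(u),int(v)
m=(abs(P[...,0]-.463)<.05)&(abs(P[...,1]-.028)<.05)
print(np.histogram(P[m][:,2],bins=np.arange(.05,.13,.003)))
v0=max(v-60,0);cv2.imwrite('pics/c3.png',cv2.resize(f['pixels'][v0:v0+280,u-140:u+140],(560,560),interpolation=2))
```

```text
t14.10 p [463.02  28.02  69.18] yaw 0.006 F [-3.6 -0.5  7.7] T [-0.26  0.66  0.5 ] w0.639 g63
 t14.35 p [462.99  28.04  73.3 ] yaw 0.006 F [-3.4 -1.6  7.3] T [-0.29  0.5   0.48] w0.639 g64
 t15.02 p [463.01  28.17  72.45] yaw 0.004 F [-0.2  1.4 -0.4] T [-0.02  0.02  0.02] w0.999 g0
 t17.27 p [439.73 -99.72 279.23] yaw 1.570 F [-0.3  0.7  0.4] T [-0.01 -0.01 -0.02] w0.998 g0
355.82611791026665 50.45050856641646
(array([   1,   81,  366, 7079,  713,   87,    1,    1,    7,   14,   19,
         22,   20,   24,   53,   40,   53, 1225,  571,    6,  636,  279,
        207,  906,   59,    0]), array([0.05 , 0.053, 0.056, 0.059, 0.062, 0.065, 0.068, 0.071, 0.074,
       0.077, 0.08 , 0.083, 0.086, 0.089, 0.092, 0.095, 0.098, 0.101,
       0.104, 0.107, 0.11 , 0.113, 0.116, 0.119, 0.122, 0.125, 0.128]))
```

View pics/c3.png

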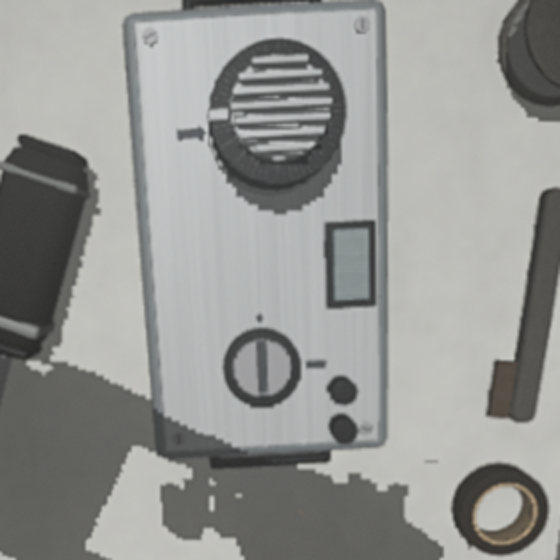

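The collar pointer (217,115) meets the lock mark (190,133) and the collar top reads about 0.103, so it is pressed about 8 mm and locked. Now the driver.

Run:
```python
from h import *
o=down(np.radians(-1.4)); x=np.array([.4715,-.2455])
bot.movep(np.r_[x,.17],o); bot.move_linear(np.r_[x,.083],.12); st()
bot.gripper_to(.15); bot.hold(.15); s=st('grip')
bot.move_linear(np.r_[x,.19],.15); bot.hold(.2); st('up')
f=grab_frame('wrist'); np.savez('w3.npz',P=cloud(f),px=f['pixels'],pose=f['pose']); cv2.imwrite('pics/w3.png',f['pixels'])
```

```text
t19.44 p [ 472.03 -245.79   83.69] yaw -0.024 F [-0.3 -0.4  0.2] T [ 0.01 -0.04 -0.02] w1.005 g0
grip t20.15 p [ 471.69 -245.67   83.4 ] yaw -0.024 F [-0.1  0.   4.4] T [ 0.1   0.1  -0.06] w0.320 g59
up t21.22 p [ 470.98 -245.11  188.83] yaw -0.024 F [ 0.5  0.1 -1.8] T [-0.06 -0.   -0.03] w0.323 g59
```

View pics/w3.png

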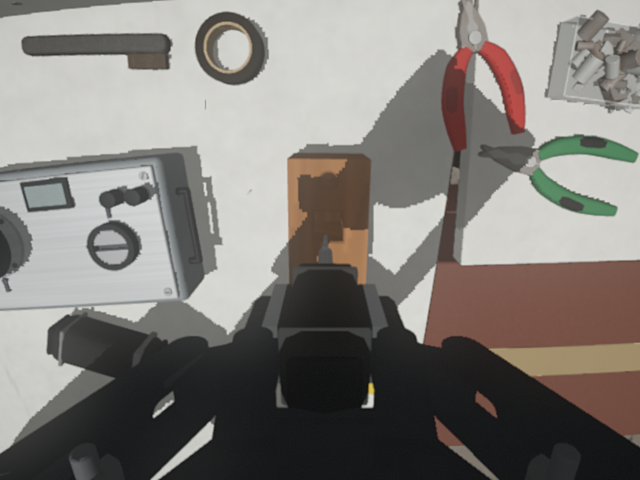

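The driver is lifted; its blade shows at (325,245) above the block, narrow across the image, so it looks edge-on along world x. A crop and the depth will confirm.

Run:
```python
from h import *
d=np.load('w3.npz');P=d['P']
cv2.imwrite('pics/c4.png',cv2.resize(d['px'][220:280,290:360],(700,600),interpolation=2))
for v in range(232,272,3):
    r=P[v,310:345]; m=(r[:,2]>.1); 
    if m.any(): q=r[m];print(v,310+np.where(m)[0][[0,-1]],q.mean(0).round(4),(np.ptp(q[:,1])*1e3).round(1))
```

```text
235 [324 326] [ 0.4777 -0.2458  0.1117] 1.2
238 [324 326] [ 0.4775 -0.2458  0.1176] 1.2
241 [323 327] [ 0.4769 -0.2457  0.1215] 2.4
244 [322 328] [ 0.476  -0.2457  0.1246] 3.5
247 [322 328] [ 0.4752 -0.2457  0.1277] 3.5
250 [319 331] [ 0.4732 -0.2456  0.1273] 7.1
253 [318 332] [ 0.4728 -0.2456  0.1315] 8.3
256 [315 332] [ 0.4772 -0.2458  0.149 ] 8.1
259 [318 332] [ 0.473  -0.2457  0.142 ] 7.8
262 [318 332] [ 0.4731 -0.2457  0.1468] 7.6
265 [310 344] [ 0.4816 -0.2468  0.1734] 15.5
268 [310 344] [ 0.4838 -0.2468  0.1827] 14.7
271 [310 344] [ 0.4837 -0.2468  0.1858] 14.5
```

View pics/c4.png

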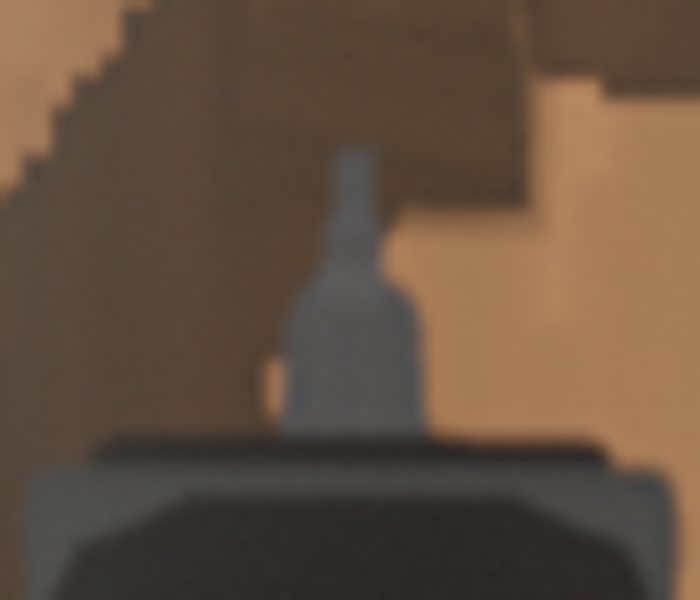

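Run:
```python
from h import *
S=np.array([.4598,-.0799]); o=down(np.radians(93))
bot.movep(np.r_[S,.20],o); bot.move_linear(np.r_[S,.160],.12); bot.hold(.15); s=st()
e=S-s['position'][:2]; c=S+e
for z in (.152,.149,.147,.145,.143):
    bot.move_linear(np.r_[c,z],.05); s=st(z)
    if s['force'][2]>8: break
f=grab_frame('wrist');cv2.imwrite('pics/w4.png',cv2.resize(f['pixels'][150:390,160:480],(640,480)))
```

```text
t23.14 p [460.52 -80.34 160.91] yaw 1.623 F [-0.1  0.7 -1.1] T [-0.01 -0.04 -0.01] w0.321 g59
0.152 t23.45 p [458.72 -79.28 151.67] yaw 1.623 F [-0.2  0.1 -1. ] T [-0.05  0.06  0.05] w0.320 g59
0.149 t23.70 p [458.99 -79.41 148.85] yaw 1.623 F [ 1.   0.5 -1.7] T [0.04 0.02 0.  ] w0.326 g59
0.147 t23.95 p [459.   -79.43 146.87] yaw 1.623 F [ 0.3 -0.4 -1.4] T [-0.03  0.03 -0.01] w0.321 g59
0.145 t24.20 p [458.98 -79.42 144.85] yaw 1.623 F [-0.7  0.3 -0.9] T [-0.03  0.01 -0.02] w0.320 g59
0.143 t24.45 p [458.97 -79.43 142.84] yaw 1.623 F [ 1.5 -0.3 -2. ] T [-0.03  0.   -0.01] w0.322 g59
```

View pics/w4.png

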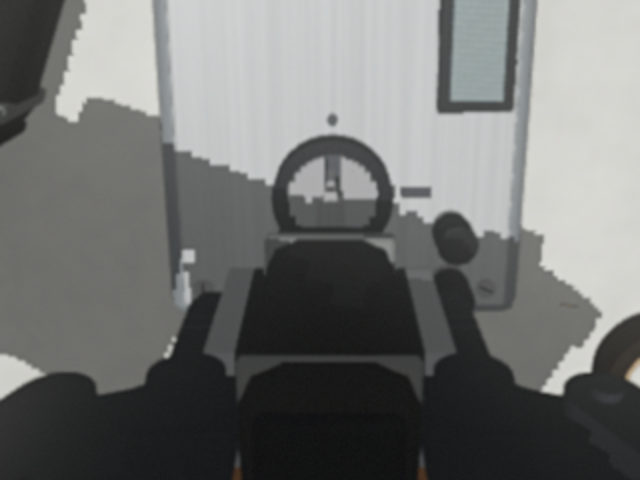

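The blade sits in the slot at (333,180), about 4.5 mm below its mouth with no contact force. I turn it clockwise.

Run:
```python
from h import *
c=np.array([.4596,-.0797])
for d in list(range(78,12,-15))+[9,3,0,-3,-6,-8,-10,-12]:
    bot.movep(np.r_[c,.143],down(np.radians(d))); s=st(d)
    if abs(s['torque'][2])>.6 or np.linalg.norm(s['force'])>20: break
bot.hold(.2); st()
f=grab_frame('wrist');cv2.imwrite('pics/w5.png',cv2.resize(f['pixels'][150:390,160:480],(640,480)))
```

```text
78 t24.86 p [459.64 -79.7  143.03] yaw 1.365 F [-0.1  1.  -1.8] T [ 0.02 -0.08  0.06] w0.317 g59
63 t25.22 p [459.75 -79.68 143.05] yaw 1.106 F [ 1.2  0.  -1. ] T [ 0.11 -0.18  0.1 ] w0.324 g59
48 t25.57 p [459.77 -79.71 143.05] yaw 0.845 F [ 0.8  1.4 -3. ] T [ 0.07 -0.23  0.02] w0.322 g59
33 t25.93 p [459.8  -79.75 143.06] yaw 0.583 F [ 0.9  1.2 -2. ] T [ 0.01 -0.37  0.01] w0.321 g59
18 t26.29 p [459.84 -79.8  143.08] yaw 0.321 F [ 2.6  0.1 -2.5] T [ 0.03 -0.51  0.08] w0.321 g59
9 t26.57 p [459.87 -79.84 143.11] yaw 0.164 F [ 3.6 -0.6 -4.1] T [-0.09 -0.59  0.09] w0.325 g59
3 t26.82 p [459.84 -79.81 143.09] yaw 0.059 F [ 2.4 -0.7 -2.6] T [-0.15 -0.6   0.1 ] w0.321 g59
0 t27.07 p [459.79 -79.85 143.09] yaw 0.005 F [ 3.5 -0.5 -2.7] T [-0.2  -0.69  0.06] w0.317 g59
-3 t27.32 p [459.81 -79.84 143.08] yaw -0.049 F [ 3.6 -1.  -3.5] T [-0.23 -0.73  0.04] w0.319 g59
-6 t27.57 p [459.79 -79.85 143.09] yaw -0.102 F [ 3.1 -0.7 -3.1] T [-0.31 -0.73  0.05] w0.322 g59
-8 t27.82 p [459.75 -79.84 143.09] yaw -0.138 F [ 2.7 -1.4 -2.8] T [-0.33 -0.79  0.08] w0.322 g59
-10 t28.07 p [459.74 -79.82 143.08] yaw -0.173 F [ 4.2 -1.8 -3.4] T [-0.41 -0.85  0.06] w0.324 g59
-12 t28.32 p [459.76 -79.83 143.08] yaw -0.208 F [ 3.9 -1.1 -3.1] T [-0.43 -0.94  0.08] w0.324 g59
 t28.52 p [459.71 -79.81 143.06] yaw -0.209 F [ 3.5 -1.3 -2. ] T [-0.48 -0.93  0.11] w0.319 g59
```

View pics/w5.png

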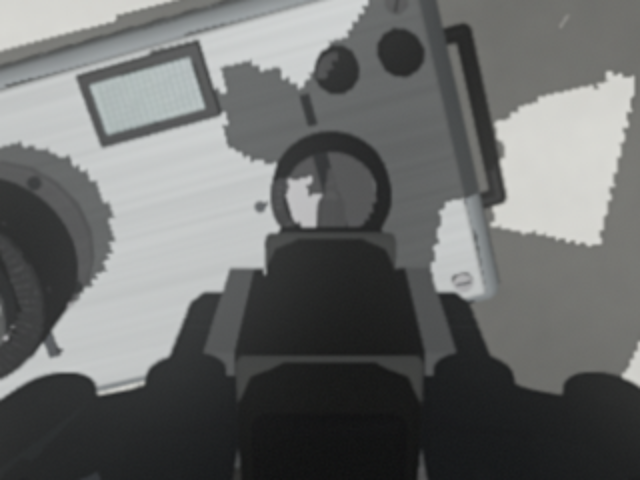

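The slot appears to line up with the bar mark (308,108), but the torque shows no hard stop. My picture views are used up, so I measure the slot angle from depth.

```bash
cat >> h.py <<'E'
def slotang(lo=.0585,hi=.0655,ctr=(.4591,-.0799)):
    f=grab_frame('wrist'); P=cloud(f); px=f['pixels']
    r=np.hypot(P[...,0]-ctr[0],P[...,1]-ctr[1]); disc=(r<.012)&(P[...,2]<.072)
    m=disc&(P[...,2]>lo)&(P[...,2]<hi); q=P[m]
    print('disc',disc.sum(),'slot px',m.sum(), 'zdisc',np.percentile(P[disc][:,2],[5,50,95]).round(4))
    if m.sum()>5:
        vx,vy,x0,y0=cv2.fitLine(q[:,:2].astype(np.float32),cv2.DIST_HUBER,0,1e-4,1e-4).ravel()
        print('slot deg',np.degrees(np.arctan2(vy,vx)).round(1),'at',x0,y0,'xy span',np.ptp(q[:,0]),np.ptp(q[:,1]))
    return f,P
E
python3 - <<'E'
from h import *
f,P=slotang()
# character map of disc
g=cv2.cvtColor(f['pixels'],cv2.COLOR_BGR2GRAY)
for v in range(216,266,1): print(v,' '.join('%3d'%int(1000*P[v,u,2]) if 0.05<P[v,u,2]<.2 else '  .' for u in range(296,358,2)))
E
```

```text
disc 815 slot px 99 zdisc [0.0628 0.0684 0.0696]
slot deg -11.2 at 0.46681392 -0.079540305 xy span 0.02327401756143449 0.005806097227755477
216  59  60  61  60  61  61  60  62  61  60  60  62  61  64  64  64  63  63  63  59  61  60  60  60  59  60  59  59  60  60  60
217  61  59  60  59  61  61  60  59  59  60  62  64  65  66  66  66  66  65  63  64  61  59  60  60  59  60  58  61  61  60  61
218  59  60  61  59  60  59  60  60  62  64  66  68  69  69  70  69  67  68  68  66  64  61  61  60  59  60  59  60  59  60  60
219  60  61  60  61  60  62  59  61  63  66  68  69  70  70  69  68  68  69  69  68  66  64  63  60  60  60  60  59  60  59  61
220  61  60  60  60  60  60  61  64  67  68  69  69  69  69  69  67  70  69  70  69  69  66  64  59  61  60  59  60  59  60  61
221  59  60  60  59  59  60  64  66  70  69  70  69  69  69  69  68  69  68  69  69  69  69  66  63  60  59  61  60  59  60  59
222  59  60  61  61  61  62  66  68  70  69  70  69  68  69  70  70  69  69  69  69  69  68  69  67  62  61  60  61  59  60  60
223  59  59  61  60  61  64  68  69  69  70  69  69  70  69  69 
[... 4739 characters left out ...]
  99  98  94  67  68  69  68  65  68  68  68  70  68  60  60
261  60  61  71  69  69  70  67  69  68  68  67  94  99 101 101 102 101  99  95  68  68  68  67   .  70  69  69  69  60  59  60
262  61  60  68  70  69  69  68  65  69  68  70  98 100 104 104 102 103 101  97  68  68  69  65  67  68  69  70  71  60  59   .
263  59  60  70 125 126 126 126 126 126 126 125 126 126 127 125 126 126 126 126 126 126 126 126 126 126 126 125  69  60  59  61
264  61  60 126 127 125 127 127 126 126 128 126 126 127 127 126 127 126 126 126 127 126 127 127 127 126 126 126 126  60  61  59
265  61  60 127 127 127 128 128 133 134 132 132 132 133 134 133 133 132 132   . 134 131 133 133 128 128 128 127 127  60  59  60
```

Run:
```python
from h import *
f=grab_frame('wrist');P=cloud(f)
for name,rows in(('L',range(229,243)),('R',range(226,237))):
    e=[]
    for v in rows:
        us=[u for u in range(314,328) if .058<P[v,u,2]<.0655]
        if not us: continue
        u=us[0]-.5 if name=='L' else us[-1]+.5
        # intersect ray at z=.068 by scaling between the camera and neighbour disc pixel
        o=np.array(f['pose'])[:3,3]; d=(P[v,int(np.floor(u))]+P[v,int(np.ceil(u))])/2-o
        q=o+d*((.068-o[2])/d[2]); e.append(q[:2]); 
    e=np.array(e,np.float32); vx,vy,*_=cv2.fitLine(e,cv2.DIST_HUBER,0,1e-4,1e-4).ravel()
    print(name,np.degrees(np.arctan(vy/vx)),(e*1e3).round(1)[::4].tolist())
```

```text
L 1.6988059 [[471.79998779296875, -77.80000305175781], [469.1000061035156, -77.80000305175781], [466.5, -77.9000015258789], [463.8999938964844, -78.0]]
R -3.7087512 [[472.70001220703125, -82.4000015258789], [470.1000061035156, -82.4000015258789], [467.5, -82.5]]
```

The slot's edges run at about 1–2° in world, which matches the box's x direction (3.2°) within noise, so the selector is at its stop. I relax the twist, lift out, and check the tip against the first lift.

Run:
```python
from h import *
c=np.array([.4596,-.0797])
bot.movep(np.r_[c,.143],down(0.0)); st('relax')
bot.move_linear(np.r_[c,.20],.12); 
x=np.array([.4715,-.2455])
bot.movep(np.r_[x,.19],down(np.radians(-1.4))); bot.hold(.3); st('above')
f=grab_frame('wrist');P=cloud(f)
for v in range(232,265,3):
    r=P[v,310:345]; m=(r[:,2]>.1)
    if m.any(): q=r[m];print(v,310+np.where(m)[0][[0,-1]],q.mean(0).round(4))
```

```text
relax t28.98 p [458.24 -79.13 142.49] yaw -0.004 F [-0.1 -1.  -1.1] T [-0.02  0.02  0.03] w0.320 g59
above t30.62 p [ 471.68 -244.42  190.18] yaw -0.023 F [-0.   0.4 -1.4] T [-0.03 -0.03 -0.06] w0.322 g59
232 [337 337] [ 0.5432 -0.2464  0.3334]
235 [324 326] [ 0.4787 -0.2452  0.1136]
238 [324 327] [ 0.4785 -0.2455  0.1195]
241 [324 327] [ 0.4778 -0.2454  0.1231]
244 [322 328] [ 0.477  -0.2451  0.1266]
247 [322 328] [ 0.476  -0.2451  0.1292]
250 [319 331] [ 0.474  -0.2451  0.1288]
253 [318 332] [ 0.4737 -0.245   0.1332]
256 [318 332] [ 0.4737 -0.245   0.1383]
259 [318 332] [ 0.4739 -0.245   0.1435]
262 [318 332] [ 0.4738 -0.245   0.1481]
```

Run:
```python
from h import *
T=np.array([.4717,-.2457]); c=np.array([.4715,-.2463])
bot.move_linear(np.r_[c,.150],.1); bot.hold(.2); s=st(); c=c+.8*(T-s['position'][:2])
for z in (.142,.130,.11,.095,.087,.085,.0835,.0825):
    bot.move_linear(np.r_[c,z],.08); s=st(z)
    if s['force'][2]>6: break
```

```text
t31.42 p [ 471.95 -246.66  150.81] yaw -0.024 F [-0.5  0.2 -2.2] T [-0.03 -0.01 -0.03] w0.320 g59
0.142 t31.67 p [ 470.98 -245.26  141.76] yaw -0.024 F [-0.4  0.1 -0.7] T [ 0.01 -0.02  0.02] w0.317 g59
0.13 t31.97 p [ 470.92 -245.24  129.52] yaw -0.024 F [ 0.2  0.7 -1.9] T [-0.01  0.02  0.01] w0.320 g59
0.11 t32.37 p [ 471.08 -245.36  109.72] yaw -0.024 F [-0.2 -0.  -1.3] T [ 0.05  0.01 -0.01] w0.321 g59
0.095 t32.70 p [ 471.06 -245.33   94.79] yaw -0.024 F [ 0.   0.6 -2.1] T [-0.05 -0.    0.06] w0.323 g59
0.087 t32.95 p [ 471.1  -245.39   86.92] yaw -0.024 F [-0.6  1.  -0.9] T [-0.04 -0.01  0.07] w0.321 g59
0.085 t33.20 p [ 471.38 -245.59   85.16] yaw -0.024 F [-0.3 -0.8 -1.6] T [0.01 0.04 0.01] w0.324 g59
0.0835 t33.45 p [ 471.32 -245.52   83.52] yaw -0.024 F [-0.1  0.3 -1.9] T [0.02 0.03 0.  ] w0.323 g60
0.0825 t33.70 p [ 471.37 -245.56   83.41] yaw -0.024 F [-2.5  1.1  5.5] T [0.32 0.45 0.04] w0.320 g60
```

Seated. I release, retreat and check everything by depth.

Run:
```python
from h import *
bot.gripper_to(1.0); bot.hold(.2); s=st('open'); x=s['position'][:2]
bot.move_linear(np.r_[x,.17],.1)
bot.move_linear(np.r_[.44,-.10,.28],.25,down(np.pi/2)); bot.hold(.3); st()
f,P=slotang()
m=(np.hypot(P[...,0]-.462,P[...,1]-.028)<.029)&(P[...,2]>.085)&(P[...,2]<.115)
print('collar top',np.median(P[m][:,2]))
m=(np.hypot(P[...,0]-.4705,P[...,1]+.2465)<.03)&(P[...,2]>.075)&(P[...,2]<.2)
print('handle',m.sum(),P[m].mean(0) if m.any() else 0,P[m][:,2].max())
f=grab_frame('top');Q=cloud(f)
m=(np.hypot(Q[...,0]-.472,Q[...,1]+.2460)<.03)&(Q[...,2]>.125)&(Q[...,2]<.2)
print('handle top',cv2.minAreaRect(Q[m][:,:2].astype(np.float32)*1000) if m.sum()>5 else m.sum(),np.median(Q[m][:,2]))
g=np.load('top1.npz'); d=np.abs(f['pixels'].astype(int)-g['px']).max(2)
for n,(u,v) in dict(reel=(245,173),tape=(341,176),cutters=(422,190),pliers=(455,214),pot=(170,232)).items(): print(n,(d[v-12:v+12,u-12:u+12]>50).mean().round(3))
```

```text
open t34.50 p [ 471.31 -245.55   82.5 ] yaw -0.024 F [-0.7 -1.  -0.5] T [ 0.03 -0.02  0.01] w1.000 g0
 t37.57 p [ 439.99 -100.13  279.86] yaw 1.570 F [-0.4  0.1  0.2] T [0.04 0.04 0.02] w1.001 g0
disc 493 slot px 120 zdisc [0.0624 0.0681 0.0695]
slot deg 3.4 at 0.45543146 -0.0807908 xy span 0.023473969722147936 0.005127334476128578
collar top 0.10400045014560733
handle 1706 [ 0.46883111 -0.23756721  0.11828523] 0.1414124321324406
handle top ((472.538330078125, -243.61488342285156), (27.028518676757812, 27.67205238342285), 88.9906997680664) 0.13749475555677704
reel 0.0
tape 0.191
cutters 0.0
pliers 0.0
pot 0.0
```

```bash
python3 -c "
from h import *
print(workorder.hand_in())"
```

```text
the job is handed in; nothing more can be done
None
```

The job is handed in: the collar is locked in its catch (pressed about 7–8 mm), the selector slot points at the bar mark (3.4° against the box's 3.2°), and the screwdriver is back upright in the block's middle hole. The judge returned no verdict.

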